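Seat a reference tile with the spacer and hold it flush

TASK

Two cream measuring heads each have a white reference tile standing loosely in front of them. Take the spacer from its stand and lower it upright, almost or fully to the floor, squarely into the middle of the gap between tile and backstop, only at the head where that gap is wide enough for it; then push it against the tile, firmly but gently, until the sprung collar is pressed right in and the tile sits flush on the head's face. Finish while still gripping the spacer and holding the tile pressed flush; leave the other tile and the things around alone.

Things in the scene. Friction and masses are not known exactly. Their poses are not given: they have to be found in the camera images.
- holder_a: The roomier holder: fixed grey metal cradle before a cream head. Origin on the bench top, below mid-width of the inner face of its upright backstop (46 mm high, 12 mm thick, at x -12 to 0); x level from backstop to head, z up. Cradle floor 6 mm above the bench, side rails 26 mm high, 60 mm between. Head face at x = 46 mm; with the tile flush, 36 mm lies between tile and backstop.
- holder_b: The tight holder, where the spacer does not fit: fixed grey metal cradle before a cream head. Origin on the bench top, below mid-width of the inner face of its upright backstop (46 mm high, 12 mm thick, at x -12 to 0); x level from backstop to head, z up. Cradle floor 6 mm above the bench, side rails 26 mm high, 60 mm between. Head face at x = 28 mm; with the tile flush, 18 mm lies between tile and backstop.
- tile_a: white ceramic tile standing loosely upright in holder_a, 10 mm thick (x), 56 wide (y), 56 high (z), about 75 g; origin at the centre of its underside, x as holder_a's x. It starts 1 to 4 mm short of the collar, leaving a gap of 26 to 29 mm to the backstop; flush means that its origin is 5 mm before the head's face (holder x = 41 mm).
- tile_b: the same kind of tile in holder_b, with 8 to 11 mm between it and the backstop; must be left where it stands.
- spacer: Spacer, 118 mm tall, about 140 g, upright in its stand. Aluminium plate 12 mm thick (x), 40 wide (y), 0 to 80 mm up; across it a rubber roll of 20 mm diameter, 34 long (y), centred 26 mm up: 20 mm thick there, and the roll presses the tile. Black grip 16 mm thick (x), 34 wide (y), 76 to 118 mm up. Both sides alike. Origin: centre of the underside, z up along it.
- stand: fixed grey plastic stand, 70 x 80 x 17 mm, origin under its centre; the spacer's foot stands in its slot 12 mm deep (floor 5 mm above the bench), 16 mm along x by 44 mm along y. Lift the spacer straight up to take it out.
- holder_a_face (a point): Centre of the flat face of holder_a's head, 34 mm above the bench, axes as the holder. The head behind it is 70 mm deep, 92 wide, 68 high. A round black sprung collar of 36 mm diameter stands 6 mm out of the face here.
- holder_b_face (a point): Centre of the flat face of holder_b's head, 34 mm above the bench, axes as the holder. The head behind it is 70 mm deep, 92 wide, 68 high. A round black sprung collar of 36 mm diameter stands 6 mm out of the face here.
- collar_a (a joint): how far holder_a's sprung collar is pressed into the head: 0 = standing out 6 mm, 0.006 m = fully in, level with the face. The spring pushes back with about 3 N at the start and 7 N fully in; then the tile meets the rigid face.
- bottle: amber jar, 56 mm diameter, 100 mm high, loose; leave alone. Origin under its centre.
- beaker: glass beaker, 64 mm diameter, 75 mm high, loose; leave alone. Origin under its centre.
- slide_box: blue slide box 90 x 50 x 30 mm, loose; leave alone. Origin under its centre.
Things that resemble listed ones, but are neither listed nor needed, are in the scene too. What is shaped like the tile_a but black, orange or turquoise is not meant.

How it is judged:
By the outcome, as a careful person would: the job done as asked, in the order asked, and still so for the second after the job is handed in, while the arm keeps its last pose, push and grip.
It also fails if it takes over 48 s, if anything falls off the work surface, if the arm or the gripper's body presses on something with over 40 N, if the wrist force passes 120 N, or if a joint passes its speed limit or range.

ROBOT

A 6-joint arm with a two-finger parallel gripper is mounted at the origin on the work surface. World frame = base frame: x ahead of the robot, y to its left, z up, the work surface at z = 0. Lengths are in m, angles in rad, forces in N, time in s.
With the tool pointing down it reaches from about 0.35 to 1 m from the base axis. Payload 7.1 kg.
Tool frame: the origin (TCP) lies midway between the tips of the shut fingers; the grasp point (between the pads) lies 19 mm behind it; z points along the fingers, y is the direction in which the jaws open and shut (so a half turn about z gives the same grasp; the last joint's range is limited). The gripper opens to 85 mm and grips with 20 to 120 N. Pads are 22 mm wide; open, the fingers measure 114 mm over their backs; the gripper's body (76 mm by 85 mm) begins 54 mm behind the grasp point. The pads swing forward as they close: fully open they stand 13 mm farther back than shut.
Start: joints at [1.104, 0.423, 1.63, -0, 1.089, -0.019], TCP at [0.271, 0.563, 0.231] pointing down, gripper open.
Joint ranges: [-3, 3], [-0.9, 2.11], [0.09, 2.58], [-1.31, 4.45], [0.11, 2.69], [-2.54, 2.54]. Speed limits (rad/s): [2.39, 2.39, 3.01, 3.14, 3.14, 3.14].

INTERFACE

Orientations are given as a unit quaternion [x, y, z, w].
In Python, from station import r gives the robot as it stands. The module is installed in compiled form; this text tells all that it offers.
- The arm moves only by the tool drive_tool, never from a script. Its argument "plan" is a list of rows, each a list of 2 entries, a list of its own where there are three numbers: the shift along the world's x, y, z in cm, then the turn about the world's z in rad. A call has 1 to 20 rows; each row shifts and turns the commanded pose from where the row before left it; what a row does not reach is not made up. A row lasts 1/10 s, in which the tool goes at most 50 mm and 8.59 degrees, less where a joint would pass 70% of its speed; a pose out of reach is approached as far as the arm can. A call with a gripper value outside its range is refused whole. "gripper" is the gripper's target within -1 to 1 (shut at 1, half-way at 0, fully open at -1), set as the call begins (left out, the last holds). The fingers move at their own pace and stop on an object; "grip_force" is the grip in N (left out, the last holds). Time passes only in rows, so rows that do not move let the fingers close. It gives the time, the measured TCP pose, the force and the opening at its end, in the units of the state.
- r.get_obs(): the state, without advancing time (a new reading comes with each control period).
- r.get_image(name): name is "scene" or "top"; returns the picture (384x512x3 uint8, red, green, blue); there is no depth.
- r.camera_model(name): a dict with "fx", "fy", "cx", "cy" (pixels), "R" (3x3) and "t" (3): a world point X has camera coordinates R X + t. Camera axes: x right, y down, z forward; pixel columns grow to the right and rows downward; lengths in m; the calibration is good to about 2 mm. A picture is of the moment at which its call begins. camera_model takes no time and is no camera call.
- r.finish_job(): hands the job in, once; it reports no verdict.
Trained networks look in the newest picture that a camera, given by its name, has taken for a name from the list of things; names that differ only in an ending like _2 or _b are one class to them, and where a whole thing is asked for, a point or a joint stands for the part that bears it (a point fixed in the world has none). Each returns a list of dicts, best first, with "p" (0 to 1); they miss things now and then, are a little off and sometimes report something else, mostly with a low value. They report only what shows in the picture. A call takes as long as a camera call. They do not tell look-alikes from the thing itself.
- r.search_frame(camera, query): "centre" ([x, y, z] in m, in the coordinates of the camera as it stood for that picture, good to about 4 mm: the middle of the surface that is visible of it).
- r.outline_of(camera, query): "mask" (384x512 bool, what is visible of it).
- r.tip_of(camera, query): "centre" ([x, y, z] in m, in the coordinates of the camera as it stood for that picture, good to about 4 mm: a listed point, or the origin of a listed thing).
The state is a dict: "t": time; "joint_pos": joint angles; "dq": joint speeds; "joint_efforts": joint torques, N m; "tool_pos": TCP position; "tool_rot": TCP orientation; "ft_force": force on the tool from outside, world axes, zero at the start; "wrist_torque": the same for the moment, N m; "finger_gap": opening from 0.0 (shut) to 1.0 (fully open).
Only numpy, scipy, OpenCV 4.12 (cv2) and the standard library are available. Lean on these libraries where they do the work, as an engineer would, in place of code of your own. Each camera call takes 0.05 s, during which the arm holds its last target. There are 200 camera calls.

## Working session

There is one attempt and no reset: what is moved stays moved. The work goes in short steps, Python scripts to look and compute and a tool call to move; the robot and the scene stay as the last step left them, time stands still between calls to the robot, and variables do not carry over. Pictures are saved under pics/ and viewed, on a budget of 10 in all, crops included, one or two more only if the job needs it, and the job is handed in when it is done.

Besides the shell and the picture viewer there is one more tool, called after "Call:" as name([rows], argument=value, ...), one row to a line, values as JSON. drive_tool: Moves the arm, as the interface text tells. Its arguments: {"type":"object","properties":{"plan":{"type":"array"},"gripper":{"type":"number"},"grip_force":{"type":"number"}},"required":["plan"]}

```bash
mkdir -p pics; cat > h.py <<'E'
import numpy as np, cv2
from station import r
def cam(n):
    m=r.camera_model(n); return m,np.array(m["R"]),np.array(m["t"])
def w(n,c):
    m,R,t=cam(n); return R.T@(np.array(c)-t)
def px(n,X):
    m,R,t=cam(n); c=R@np.array(X)+t; return np.array([m["fx"]*c[0]/c[2]+m["cx"],m["fy"]*c[1]/c[2]+m["cy"]])
def ray(n,uv,z):
    m,R,t=cam(n); d=R.T@np.array([(uv[0]-m["cx"])/m["fx"],(uv[1]-m["cy"])/m["fy"],1]); o=-R.T@t
    return o+d*(z-o[2])/d[2]
def save(n,f,box=None,k=1):
    im=r.get_image(n)
    if box: im=im[box[1]:box[3],box[0]:box[2]]
    if k!=1: im=cv2.resize(im,None,fx=k,fy=k,interpolation=cv2.INTER_CUBIC)
    cv2.imwrite("pics/"+f,im[:,:,::-1])
E
python3 - <<'E'
from h import *
a=r.get_image("scene"); b=r.get_image("top")
cv2.imwrite("pics/s.png",a[:,:,::-1]);cv2.imwrite("pics/t.png",b[:,:,::-1])
o=r.get_obs(); print(o["t"],o["tool_pos"],o["tool_rot"],o["ft_force"])
for n in("scene","top"):
  print(n,"cam at",-cam(n)[1].T@cam(n)[2], r.camera_model(n)["fx"])
  for q in("holder_a","tile_a","spacer","stand","holder_a_face","bottle","beaker","slide_box"):
    for d in r.tip_of(n,q)[:4]:
      X=w(n,d["centre"]); print(n,q,round(d["p"],2),X.round(3),px(n,X).round())
E
```

```text
0.1 [0.27035319 0.56293996 0.23061805] [ 2.22038245e-01  9.75037699e-01 -6.88153237e-04 -1.72105695e-04] [ 0.0504273  -0.87835766 -0.15733016]
scene cam at [ 1.02499122 -0.23406125  0.80377103] 361.1810334460407
scene holder_a 0.8 [ 0.545 -0.012  0.003] [199. 219.]
scene holder_a 0.57 [ 0.478 -0.247  0.001] [106. 258.]
scene tile_a 0.92 [ 0.496 -0.101  0.001] [161. 228.]
scene tile_a 0.75 [0.47  0.016 0.001] [191. 197.]
scene tile_a 0.65 [ 0.577 -0.014  0.007] [206. 227.]
scene tile_a 0.6 [ 0.486 -0.247  0.01 ] [106. 258.]
scene spacer 0.81 [0.464 0.221 0.007] [246. 157.]
scene spacer 0.69 [ 0.544 -0.011  0.001] [200. 219.]
scene stand 0.89 [0.469 0.214 0.002] [246. 160.]
scene holder_a_face 0.73 [ 0.591 -0.011  0.037] [209. 224.]
scene bottle 0.97 [0.799 0.107 0.   ] [301. 257.]
scene beaker 0.97 [ 0.78  -0.107  0.005] [228. 310.]
scene beaker 0.51 [ 0.501 -0.243  0.033] [108. 257.]
scene slide_box 0.76 [0.578 0.468 0.002] [331. 138.]
top cam at [0.49928506 0.12640318 1.22728042] 497.4416371720591
top holder_a 0.76 [ 0.475 -0.247  0.   ] [407. 265.]
top holder_a 0.65 [ 0.548 -0.005 -0.   ] [307. 237.]
top tile_a 0.7 [0.578 0.106 0.002] [262. 225.]
top tile_a 0.63 [0.472 0.018 0.002] [299. 268.]
top tile_a 0.62 [ 0.504 -0.098 -0.003] [345. 254.]
top tile_a 0.57 [ 0.58  -0.013  0.007] [311. 224.]
top spacer 0.71 [0.471 0.216 0.004] [217. 269.]
top stand 0.8 [ 0.472  0.219 -0.001] [216. 269.]
top holder_a_face 0.72 [ 0.595 -0.012  0.035] [311. 216.]
top holder_a_face 0.28 [ 0.546 -0.006  0.003] [308. 237.]
top bottle 0.94 [0.799 0.107 0.001] [260. 137.]
top bottle 0.34 [ 0.508 -0.24   0.036] [408. 252.]
top beaker 0.64 [ 0.781 -0.104  0.002] [344. 143.]
top slide_box 0.93 [0.584 0.472 0.003] [113. 224.]
```

View pics/s.png

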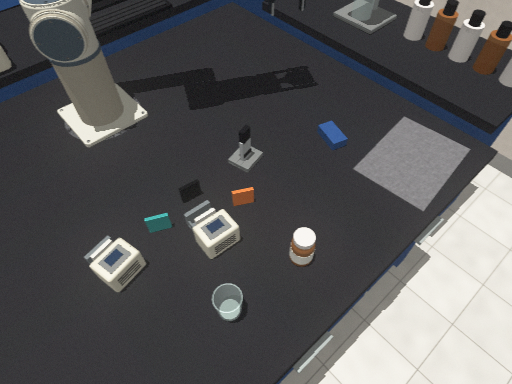

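View pics/t.png

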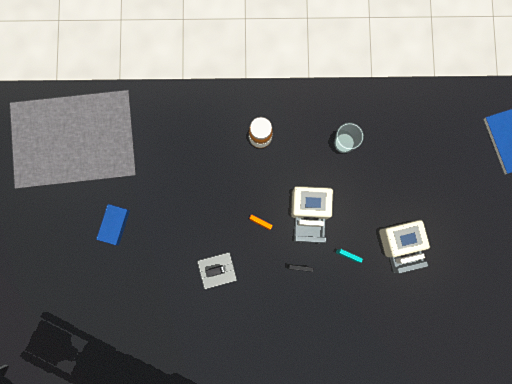

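The scene view shows the wide-gap holder at (205,222) and the tight one at (108,258). The spacer stands at (245,150). The orange (243,196), black (190,190) and turquoise (158,222) plates are decoys. Candidates for tile_a: white at top (311,223), white at (410,259), and the three coloured plates. I choose the white one at (311,223), because its gap to the backstop is the wide one. I'll check that in a close crop.

```bash
python3 - <<'E'
from h import *
im=r.get_image("top"); s=r.get_image("scene")
c=lambda im,x,y,W,H,k:cv2.resize(im[y:y+H,x:x+W],None,fx=k,fy=k,interpolation=cv2.INTER_CUBIC)
A=np.hstack([c(im,285,180,60,70,6),c(im,190,240,60,70,6)]) 
# top row 720x420 ; second: 
B=np.hstack([c(s,180,195,65,60,3),c(s,220,115,50,60,3),c(im,375,215,60,60,3)])
B=cv2.copyMakeBorder(B,0,0,0,max(0,720-B.shape[1]),cv2.BORDER_CONSTANT)[:,:720]
cv2.imwrite("pics/c.png",np.vstack([A,B])[:,:,::-1])
for n,q in(("top","holder_a"),("top","stand"),("top","tile_a"),("top","holder_a_face"),("top","spacer")):
  for d in r.outline_of(n,q)[:5]:
    m=d["mask"].astype(np.uint8); p=cv2.findNonZero(m); print(n,q,round(d["p"],2),m.sum(),[np.round(v,1) for v in cv2.minAreaRect(p)])
E
```

```text
top holder_a 0.96 1760 [array([406.1, 247. ]), array([48. , 45.4]), np.float64(76.0)]
top holder_a 0.82 1761 [array([311. , 214.8]), array([40.4, 55.7]), np.float64(3.4)]
top stand 0.62 819 [array([216.7, 270.3]), array([29.2, 33.8]), np.float64(74.9)]
top tile_a 0.66 140 [array([310.5, 223. ]), array([ 6., 25.]), np.float64(90.0)]
top tile_a 0.52 161 [array([410.4, 258.3]), array([ 6.5, 27.7]), np.float64(77.9)]
top tile_a 0.47 165 [array([348.7, 255.7]), array([26.9,  6.5]), np.float64(24.4)]
top tile_a 0.46 45 [array([297., 267.]), array([14.,  4.]), np.float64(0.0)]
top tile_a 0.42 538 [array([260., 132.]), array([28., 22.]), np.float64(90.0)]
top holder_a_face 0.84 1893 [array([311.5, 214. ]), array([56., 41.]), np.float64(90.0)]
top spacer 0.67 1767 [array([312. , 214.5]), array([55., 40.]), np.float64(90.0)]
top spacer 0.43 179 [array([214.6, 270.7]), array([ 9.8, 20.2]), np.float64(71.6)]
```

View pics/c.png

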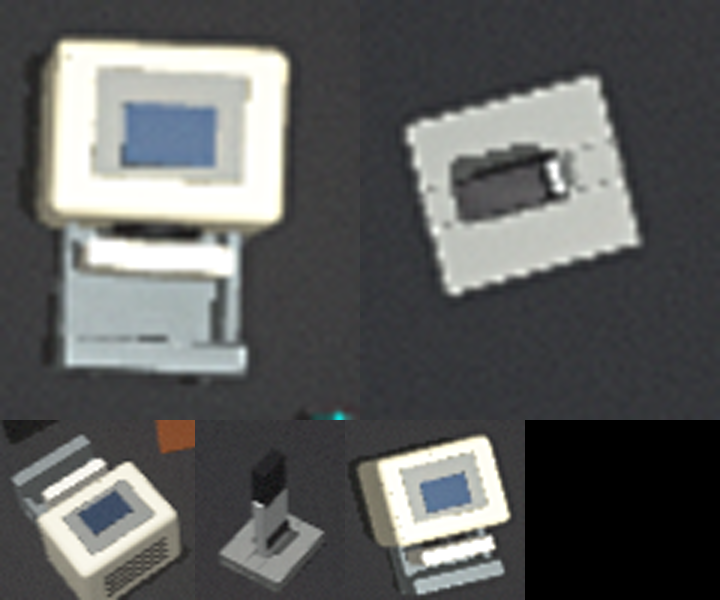

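The crop confirms the choice: the white tile in the left crop stands clear of the backstop by the wide gap, and the tight head at bottom right has almost none. The stand corners give a spacer yaw of about +0.26, and the holder yaw is about -0.05.

```bash
python3 - <<'E'
from h import *
def P(c,ox,oy,z,k=6): return ray("top",((c[0]+.5)/k-.5+ox,(c[1]+.5)/k-.5+oy),z)
cs=[P((x-360,y),190,240,.017) for x,y in((408,128),(600,77),(640,243),(452,293))]
print("stand",np.mean(cs,0).round(4)); 
for i in range(4): d=cs[(i+1)%4]-cs[i]; print(np.linalg.norm(d).round(4),np.arctan2(d[1],d[0]).round(3))
print("grip mask",ray("top",(214.6,270.7),.118).round(4))
for lab,z,pts in(("headfar",.068,((100,40),(250,45))),("headL",.068,((60,80),(50,190))),("headR",.068,((288,80),(278,200))),
  ("tile near bottom edge",.062,((80,264),(225,275))),("tile far",.062,((80,235),(238,246))),("tile ends",.062,((78,250),(239,262))),("backstop inner top",.046,((70,340),(245,347))),("bs outer top",.046,((65,366),(246,373))),("bs ends",.046,((64,350),(247,358)))):
  a,b=[P(p,285,180,z) for p in pts]; d=a-b; print(lab,a.round(4),b.round(4),np.linalg.norm(d).round(4),np.arctan2(d[1],d[0]).round(3))
E
```

```text
stand [0.4682 0.2156 0.017 ]
0.0798 -1.323
0.0681 -2.909
0.0776 1.817
0.068 0.264
grip mask [0.4702 0.2136 0.118 ]
headfar [0.6636 0.0134 0.068 ] [ 0.661  -0.0454  0.068 ] 0.0589 1.527
headL [0.6479 0.0294 0.068 ] [0.6047 0.0342 0.068 ] 0.0435 -0.11
headR [ 0.647  -0.0599  0.068 ] [ 0.5998 -0.0547  0.068 ] 0.0474 -0.111
tile near bottom edge [0.5761 0.0225 0.062 ] [ 0.5712 -0.0341  0.062 ] 0.0568 1.484
tile far [0.5874 0.0223 0.062 ] [ 0.5825 -0.0395  0.062 ] 0.0619 1.491
tile ends [0.5816 0.0232 0.062 ] [ 0.5762 -0.0397  0.062 ] 0.0631 1.486
backstop inner top [0.5471 0.0257 0.046 ] [ 0.5436 -0.0434  0.046 ] 0.0692 1.52
bs outer top [0.5369 0.0278 0.046 ] [ 0.5334 -0.0436  0.046 ] 0.0715 1.522
bs ends [0.5432 0.0281 0.046 ] [ 0.5393 -0.0441  0.046 ] 0.0723 1.517
```

Call:
drive_tool([
  [[1.5,-2.5,0],-0.06],
  [[2,-3.5,0],-0.09],
  [[2,-3.5,0],-0.09],
  [[2,-3.5,-0.5],-0.09],
  [[2,-3.5,-0.5],-0.09],
  [[2,-3.5,-0.5],-0.09],
  [[2,-3.5,-0.5],-0.09],
  [[2,-3.5,-0.5],-0.09],
  [[2,-3.5,-0.5],-0.09],
  [[1.5,-2.5,0],-0.05],
  [[0.9,-1.3,0],-0.03],
  [[0,0,0],0],
  [[0,0,0],0],
], gripper=-1)

```text
t: 2.55
tool_pos: [0.4696, 0.2204, 0.2013]
tool_rot: [0.608, 0.794, 0.0, -0.0]
ft_force: [0.3, -0.8, 0.2]
finger_gap: 1.0
```

Call:
drive_tool([
  [[0,-0.5,-1.5],0],
  [[0,0,-3],0],
  [[0,0,-3],0],
  [[0,0,-2.5],0],
  [[0,0,-1.2],0],
  [[0,0,-0.6],0],
  [[0,0,0],0],
])

```text
t: 3.25
tool_pos: [0.4694, 0.2159, 0.0832]
tool_rot: [0.608, 0.794, -0.0, -0.0]
ft_force: [-1.2, 0.6, 0.0]
finger_gap: 0.999
```

```bash
python3 - <<'E'
from h import *
save("scene","g.png",(200,80,300,180),6)
o=r.get_obs(); print(o["tool_pos"],o["ft_force"])
E
```

```text
[0.46985419 0.21590322 0.08382256] [ 0.18329882 -0.122816    0.15184764]
```

View pics/g.png

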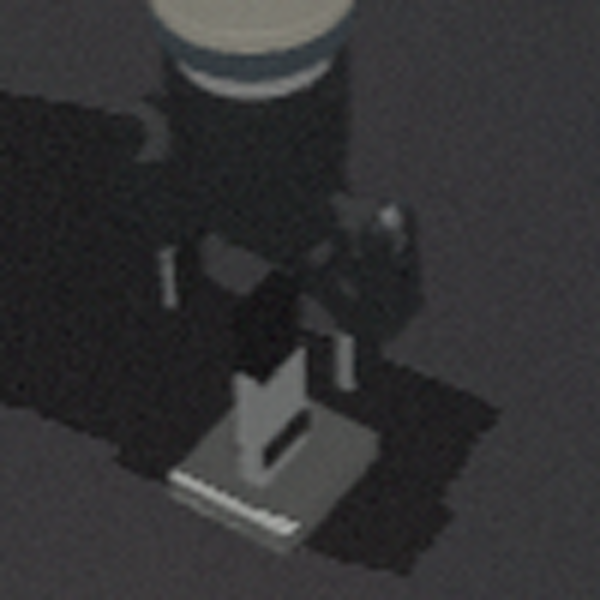

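The spacer's grip (265,300) sits between the open fingers at (165,275) and (345,355), roughly centred, so I'm closing.

Call:
drive_tool([
  [[0,0,0],0],
  [[0,0,0],0],
  [[0,0,0],0],
  [[0,0,0],0],
  [[0,0,0],0],
  [[0,0,0],0],
  [[0,0,0],0],
  [[0,0,0],0],
  [[0,0,0],0],
  [[0,0,0],0],
], gripper=1, grip_force=70)

```text
t: 4.3
tool_pos: [0.4694, 0.2153, 0.0837]
tool_rot: [0.608, 0.794, -0.0, -0.0]
ft_force: [-1.7, -0.5, 5.4]
finger_gap: 0.183
```

Call:
drive_tool([
  [[0,0,0.5],0],
  [[0,0,1.5],0],
  [[0,0,3],0],
  [[0,0,3],0],
  [[0,0,2.5],0],
  [[0,0,1],0],
  [[0,0,0],0],
  [[0,0,0],0],
])

```text
t: 5.1
tool_pos: [0.469, 0.2151, 0.1974]
tool_rot: [0.608, 0.794, -0.001, -0.0]
ft_force: [-1.3, -1.2, -1.6]
finger_gap: 0.176
```

```bash
python3 - <<'E'
from h import *
save("scene","l.png",(200,50,300,180),4)
o=r.get_obs(); print(o["tool_pos"],o["ft_force"],o["wrist_torque"],o["finger_gap"])
for d in r.tip_of("scene","spacer")[:3]: X=w("scene",d["centre"]);print(d["p"],X.round(4),px("scene",X))
p=o["tool_pos"];
for dz in(-.0787,): print("exp",px("scene",p+[0,0,dz]))
E
```

```text
[0.46870938 0.21499726 0.19699644] [-0.23414337  0.71415448 -0.67925155] [ 0.00651319 -0.03928561 -0.01151701] 0.17179291108329384
0.75 [0.4643 0.2157 0.1189] [243.4227088  129.71279372]
0.55 [0.7998 0.1068 0.0024] [301.41284029 257.26287204]
exp [244.2970354  130.85323075]
```

View pics/l.png

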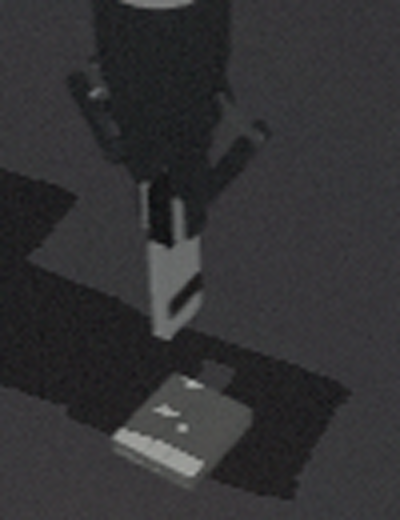

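The spacer is held upright, with its roll visible at (185,295) and its foot where expected. Next I move it above the gap.

Call:
drive_tool([
  [[0.6,-1.5,0],-0.03],
  [[1.2,-3,0],-0.05],
  [[1.5,-3.5,0],-0.05],
  [[1.5,-3.5,0],-0.05],
  [[1.5,-3.5,0],-0.05],
  [[1.2,-3.5,0],-0.05],
  [[1,-2.5,0],-0.03],
  [[0.6,-1.5,0],-0.02],
  [[0,0,-2],0],
  [[0,0,-2],0],
  [[0,0,0],0],
  [[0,0,0],0],
])

```text
t: 6.4
tool_pos: [0.56, -0.0092, 0.1577]
tool_rot: [0.73, 0.683, -0.001, -0.001]
ft_force: [0.3, 0.5, -0.8]
finger_gap: 0.176
```

```bash
python3 - <<'E'
from h import *
save("scene","m.png",(160,150,260,250),6)
o=r.get_obs(); n=o["tool_rot"];p=o["tool_pos"];print(p,o["ft_force"],"az",np.arctan2(2*n[1]**2-1,2*n[0]*n[1]))
for q in("spacer","holder_a","holder_a_face","tile_a"):
  for d in r.tip_of("scene",q)[:3]: X=w("scene",d["centre"]);print(q,round(d["p"],2),X.round(4),px("scene",X).round(1))
E
```

```text
[ 0.56071229 -0.0092221   0.15851123] [ 0.62246243 -0.35422814 -0.96382555] az -0.06643163601306734
spacer 0.59 [ 0.5566 -0.0054  0.0827] [200.  203.3]
holder_a 0.91 [ 5.453e-01 -1.010e-02  5.000e-04] [200.2 219.6]
holder_a_face 0.91 [ 0.5895 -0.0119  0.0368] [208.3 223.4]
tile_a 0.74 [ 0.4887 -0.247   0.0069] [107.1 259.5]
tile_a 0.64 [ 0.4964 -0.1011 -0.0008] [160.6 228.1]
tile_a 0.6 [0.4721 0.0201 0.0016] [192.9 196.4]
```

View pics/m.png

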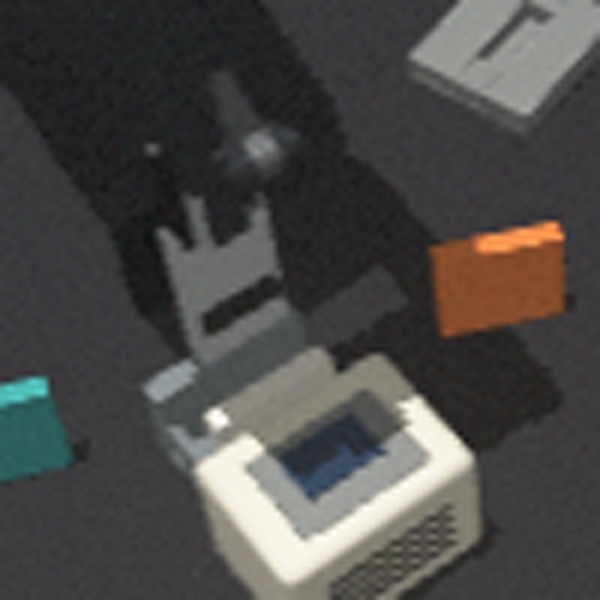

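The spacer hangs over the gap between backstop (200,380) and tile (270,390). I'll check the predicted pixels against this picture.

```bash
python3 - <<'E'
from h import *
a=-.065;R=np.array([[np.cos(a),-np.sin(a),0],[np.sin(a),np.cos(a),0],[0,0,1]])
f=lambda O,p:(((px("scene",R@np.array(p)/1000+O)+.5)-[160,150])*6-.5).round().astype(int)
H=np.array([.546,-.009,0])
for l,p in(("bs out -y",(-12,-36,46)),("bs in -y",(0,-36,46)),("bs in +y",(0,36,46)),("tile27 -y",(27.5,-28,62)),("tile37 -y",(37.5,-28,62)),("tile27 +y",(27.5,28,62)),("tile37+y",(37.5,28,62)),("head116 -y",(116,-46,68)),("head116 +y",(116,46,68)),("head46 -y",(46,-46,68)),("head46 +y",(46,46,68))): print(l,f(H,p))
S=r.get_obs()["tool_pos"]-[0,0,.0787]
for l,p in(("sp +x-y",(6,-20,0)),("sp +x+y",(6,20,0)),("sp -x -y",(-6,-20,0)),("sp top -y",(6,-20,80))): print(l,f(S,p))
E
```

```text
bs out -y [144 388]
bs in -y [159 407]
bs in +y [303 318]
tile27 -y [205 420]
tile37 -y [219 437]
tile27 +y [320 348]
tile37+y [334 364]
head116 -y [288 591]
head116 +y [482 461]
head46 -y [190 467]
head46 +y [380 347]
sp +x-y [208 374]
sp +x+y [291 322]
sp -x -y [192 354]
sp top -y [176 254]
```

```bash
python3 - <<'E'
import cv2
im=cv2.imread("pics/m.png")[170:470,120:500]
cv2.imwrite("pics/m2.png",cv2.convertScaleAbs(cv2.resize(im,None,fx=2,fy=2),alpha=1.6))
E
```

```text
(no output)
```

View pics/m2.png

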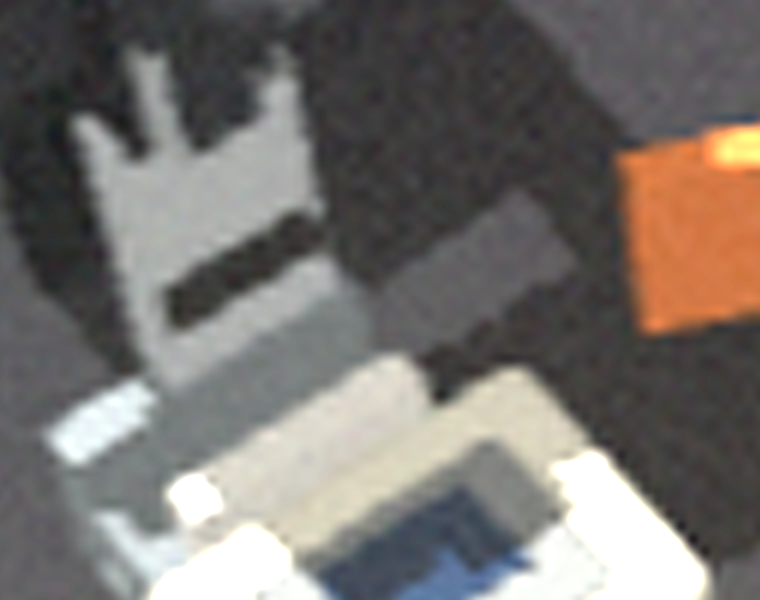

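```bash
python3 - <<'E'
from h import *
def f(S,a,p):
    R=np.array([[np.cos(a),-np.sin(a),0],[np.sin(a),np.cos(a),0],[0,0,1]]); return px("scene",R@np.array(p)/1000+S)
for S,a in(([.4687,.2150,.1970-.0787],.264),([.5605,-.0092,.1583-.0787],-.065)):
  S=np.array(S)
  for l,p in(("roll c",(8,0,28)),("roll -y",(8,-17,28)),("roll +y",(8,17,28)),("bot+x-y",(6,-20,0)),("bot+x+y",(6,20,0)),("top+x-y",(6,-20,80)),("top+x+y",(6,20,80))): print(l,f(S,a,p).round(1),end=" ")
  print()
print((np.array([[242,304],[207.5,330],[280,288]])+.5)/6+[160,150]-.5)
im=cv2.imread("pics/l.png"); cv2.imwrite("pics/l2.png",cv2.convertScaleAbs(cv2.resize(im[150:400,100:300],None,fx=3,fy=3),alpha=1.6))
E
```

```text
roll c [246.4 124.2] roll -y [242.8 128. ] roll +y [250.  120.5] bot+x-y [242.  136.2] bot+x+y [250.2 127.3] top+x-y [240.6 113. ] top+x+y [249.5 104. ] 
roll c [200.1 201.4] roll -y [194.  205.1] roll +y [206.1 197.8] bot+x-y [194.2 211.8] bot+x+y [208.1 203.3] top+x-y [188.9 192. ] top+x+y [204.  183.1] 
[[199.91666667 200.25      ]
 [194.16666667 204.58333333]
 [206.25       197.58333333]]
```

View pics/l2.png

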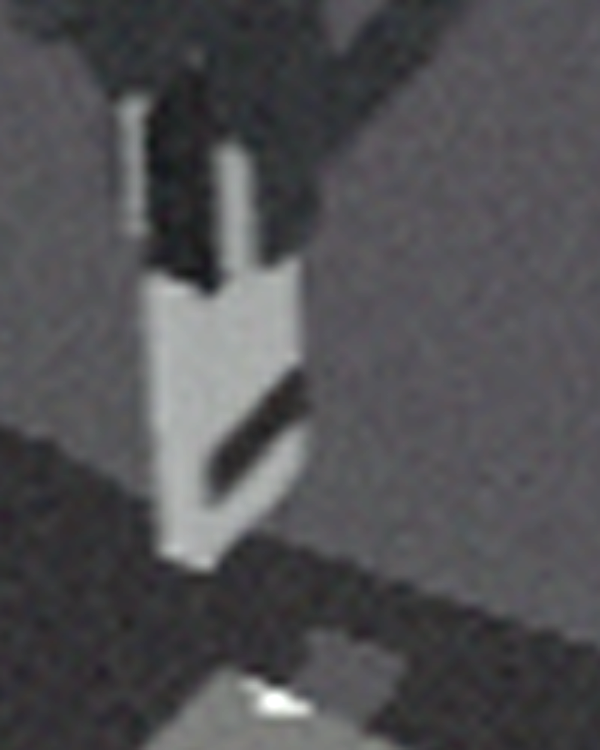

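The spacer's roll matches its prediction within about 1 px, and so do the holder and tile. I lower it, first with only the foot in the gap.

Call:
drive_tool([
  [[-0.05,-0.05,-1],0],
  [[0,0,-1.5],0],
  [[0,0,-1.2],0],
  [[0,0,-0.6],0],
  [[0,0,-0.4],0],
  [[0,0,0],0],
  [[0,0,0],0],
])

```text
t: 7.35
tool_pos: [0.5603, -0.0101, 0.1115]
tool_rot: [0.73, 0.683, 0.0, 0.0]
ft_force: [-0.1, 0.0, -2.0]
finger_gap: 0.176
```

Call:
drive_tool([
  [[0,0,-0.4],0],
  [[0,0,-0.4],0],
  [[0,0,-0.4],0],
  [[0,0,-0.3],0],
  [[0,0,0],0],
  [[0,0,0],0],
])

```text
t: 7.95
tool_pos: [0.56, -0.0101, 0.0962]
tool_rot: [0.73, 0.683, -0.0, -0.0]
ft_force: [-0.4, 0.2, -1.8]
finger_gap: 0.18
```

Call:
drive_tool([
  [[0,0,-0.3],0],
  [[0,0,-0.3],0],
  [[0,0,-0.2],0],
  [[0,0,-0.2],0],
  [[0,0,0],0],
  [[0,0,0],0],
])

```text
t: 8.55
tool_pos: [0.5601, -0.0101, 0.0863]
tool_rot: [0.73, 0.683, -0.0, -0.0]
ft_force: [-0.6, 0.3, -1.9]
finger_gap: 0.176
```

```bash
python3 - <<'E'
from h import *
o=r.get_obs();print(o["tool_pos"],o["ft_force"],o["wrist_torque"])
c=lambda im,x,y,W,H,k:cv2.resize(im[y:y+H,x:x+W],None,fx=k,fy=k,interpolation=cv2.INTER_CUBIC)
cv2.imwrite("pics/d.png",cv2.convertScaleAbs(c(r.get_image("scene"),170,165,70,75,8),alpha=1.5)[:,:,::-1])
E
```

```text
[ 0.56007642 -0.01014029  0.08626068] [-0.59043592  0.31508665 -1.87552259] [-0.03966655 -0.07659183 -0.03699715]
```

View pics/d.png

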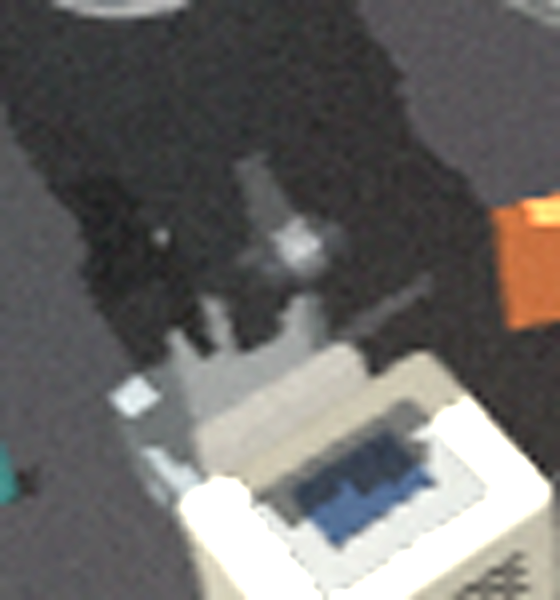

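The spacer sits between backstop (150,400) and tile (280,400), both undisturbed, with no contact forces. Now I push along the holder's x in small steps.

Call:
drive_tool([
  [[0.1,-0.01,0],0],
  [[0.1,-0.01,0],0],
  [[0.1,0,0],0],
  [[0.1,-0.01,0],0],
  [[0.1,-0.01,0],0],
  [[0.1,0,0],0],
  [[0,0,0],0],
  [[0,0,0],0],
])

```text
t: 9.4
tool_pos: [0.5655, -0.0105, 0.0862]
tool_rot: [0.73, 0.683, -0.0, -0.0]
ft_force: [-3.4, -0.3, 1.0]
finger_gap: 0.18
```

Call:
drive_tool([
  [[0.1,-0.01,0],0],
  [[0.1,-0.01,0],0],
  [[0,0,0],0],
  [[0,0,0],0],
])

```text
t: 9.8
tool_pos: [0.5674, -0.0107, 0.0861]
tool_rot: [0.73, 0.683, -0.001, -0.001]
ft_force: [-5.4, -0.2, 0.4]
finger_gap: 0.177
```

Call:
drive_tool([
  [[0.1,-0.01,0],0],
  [[0.1,0,0],0],
  [[0,0,0],0],
  [[0,0,0],0],
])

```text
t: 10.2
tool_pos: [0.569, -0.0108, 0.0861]
tool_rot: [0.73, 0.683, -0.001, -0.001]
ft_force: [-5.8, -0.2, 2.5]
finger_gap: 0.176
```

Call:
drive_tool([
  [[0.1,-0.01,0],0],
  [[0.05,0,0],0],
  [[0,0,0],0],
  [[0,0,0],0],
])

```text
t: 10.6
tool_pos: [0.5699, -0.0109, 0.086]
tool_rot: [0.73, 0.683, -0.001, -0.001]
ft_force: [-7.8, -0.5, 1.6]
finger_gap: 0.18
```

Call:
drive_tool([
  [[0.1,-0.01,0],0],
  [[0,0,0],0],
  [[0,0,0],0],
])

```text
t: 10.9
tool_pos: [0.5707, -0.0109, 0.0859]
tool_rot: [0.73, 0.683, -0.001, -0.001]
ft_force: [-7.7, 0.1, 2.4]
finger_gap: 0.182
```

Call:
drive_tool([
  [[0.1,0,0],0],
  [[0,0,0],0],
  [[0,0,0],0],
])

```text
t: 11.2
tool_pos: [0.5714, -0.0109, 0.0858]
tool_rot: [0.73, 0.683, -0.002, -0.002]
ft_force: [-9.0, 0.3, 2.4]
finger_gap: 0.178
```

Call:
drive_tool([
  [[0.1,-0.01,0],0],
  [[0,0,0],0],
  [[0,0,0],0],
])

```text
t: 11.5
tool_pos: [0.5721, -0.011, 0.0858]
tool_rot: [0.73, 0.683, -0.002, -0.002]
ft_force: [-9.4, 0.3, 3.2]
finger_gap: 0.181
```

Call:
drive_tool([
  [[0.1,-0.01,0],0],
  [[0,0,0],0],
  [[0,0,0],0],
])

```text
t: 11.8
tool_pos: [0.5729, -0.011, 0.0857]
tool_rot: [0.73, 0.683, -0.002, -0.002]
ft_force: [-9.4, -0.1, 4.1]
finger_gap: 0.175
```

Call:
drive_tool([
  [[0.1,0,0],0],
  [[0,0,0],0],
  [[0,0,0],0],
])

```text
t: 12.1
tool_pos: [0.5733, -0.0111, 0.0857]
tool_rot: [0.73, 0.683, -0.003, -0.003]
ft_force: [-11.2, 0.7, 5.9]
finger_gap: 0.177
```

Call:
drive_tool([
  [[0.1,-0.01,0.02],0],
  [[0,0,0],0],
  [[0,0,0],0],
])

```text
t: 12.4
tool_pos: [0.5735, -0.0111, 0.0857]
tool_rot: [0.73, 0.683, -0.003, -0.003]
ft_force: [-13.3, 0.6, 7.1]
finger_gap: 0.173
```

Call:
drive_tool([
  [[0.1,-0.01,0.02],0],
  [[0,0,0],0],
  [[0,0,0],0],
])

```text
t: 12.7
tool_pos: [0.5737, -0.0111, 0.0857]
tool_rot: [0.73, 0.683, -0.004, -0.004]
ft_force: [-14.9, 1.0, 7.2]
finger_gap: 0.178
```

```bash
python3 - <<'E'
from h import *
o=r.get_obs();print(o["tool_pos"],o["ft_force"],o["wrist_torque"])
c=lambda im,x,y,W,H,k:cv2.resize(im[y:y+H,x:x+W],None,fx=k,fy=k,interpolation=cv2.INTER_CUBIC)
cv2.imwrite("pics/e.png",cv2.convertScaleAbs(c(r.get_image("scene"),170,165,70,75,8),alpha=1.5)[:,:,::-1])
a=-.065;R=np.array([[np.cos(a),-np.sin(a),0],[np.sin(a),np.cos(a),0],[0,0,1]])
for p in((31,-28,62),(36,-28,62),(46,-28,62),(36,28,62),(46,46,68),(46,-46,68)): print(p,((px("scene",R@np.array(p)/1000+[.546,-.009,0])+.5-[170,165])*8-.5).round())
E
```

```text
[ 0.57368853 -0.0111145   0.08569791] [-14.94087425   1.00469293   7.22673888] [0.22223932 3.35283842 0.07482167]
(31, -28, 62) [200. 448.]
(36, -28, 62) [209. 459.]
(46, -28, 62) [227. 481.]
(36, 28, 62) [363. 363.]
(46, 46, 68) [427. 342.]
(46, -46, 68) [173. 503.]
```

View pics/e.png

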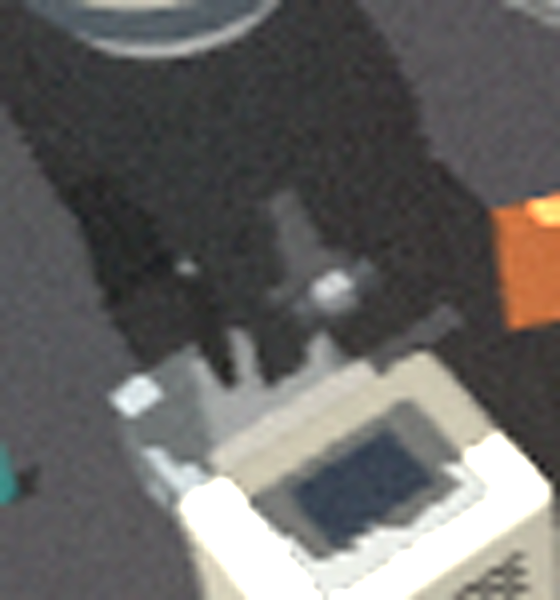

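The tile's corner (209,455) now lies where the flush prediction puts it, (209,459), closed up to the head. Each commanded mm now moves the tool only 0.2 mm, so it's on the rigid face. I add a little push and check that it holds steady.

Call:
drive_tool([
  [[0.1,-0.01,0.02],0],
  [[0.05,0,0],0],
  [[0,0,0],0],
  [[0,0,0],0],
  [[0,0,0],0],
])

```text
t: 13.25
tool_pos: [0.5739, -0.0112, 0.0857]
tool_rot: [0.73, 0.683, -0.005, -0.005]
ft_force: [-17.8, 2.5, 9.0]
finger_gap: 0.176
```

Call:
drive_tool([
  [[0,0,0],0],
  [[0,0,0],0],
  [[0,0,0],0],
  [[0,0,0],0],
  [[0,0,0],0],
  [[0,0,0],0],
  [[0,0,0],0],
  [[0,0,0],0],
  [[0,0,0],0],
  [[0,0,0],0],
])

```text
t: 14.25
tool_pos: [0.574, -0.0112, 0.0857]
tool_rot: [0.73, 0.683, -0.005, -0.005]
ft_force: [-17.6, 1.1, 10.1]
finger_gap: 0.178
```

Steady at about 17.6 N for a full second, with no creep, so I'm handing in.

```bash
python3 -c "
from station import r
print(r.finish_job())"
```

```text
the job is handed in; nothing more can be done
None
```

I took the spacer from its stand and lowered it into the wide gap at holder_a, stopping about 1 mm above the cradle floor by my estimate. I then pushed it along the holder's axis until tile_a met the head's face. I handed in at about 14.3 s, still gripping and pressing.

**Last checks:**
- **Force and travel:** resistance rose through about 3 to 9 N as the collar went in. After that the tool moved only about 0.2 mm per commanded mm, which means the tile is on the rigid face. The final push was about 17.6 N and stayed steady for a second.
- **Tile position:** in the last picture its visible corner was within about 4 pixels of an 8x crop (half a camera pixel) of the predicted flush position. I had no direct reading of the collar, and the fingers hid part of the tile.
- **Upward force:** a force of about 10 N built up during the push. It is either friction at the roll or the spacer's foot touching the floor; I did not settle which.
- **Surroundings:** I never moved near the other tile, jar, beaker or slide box. I did not look at them again at the end.
- **Disagreement:** before insertion, one edge reading of the spacer's foot was 2 to 3 px off the prediction. The roll's position agreed within about 1 px, so I relied on the roll.

I viewed 10 pictures, which is the full budget.

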